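Lower the ratchet hold-down onto the slat

ROBOT

A 6-joint arm with a two-finger parallel gripper is mounted at the origin on the work surface. World frame = base frame: x ahead of the robot, y to its left, z up, the work surface at z = 0. Lengths are in m, angles in rad, forces in N, time in s.
With the tool pointing down it reaches from about 0.275 to 1 m from the base axis. Payload 8.4 kg.
Tool frame: the origin (TCP) lies midway between the tips of the shut fingers; the grasp point (between the pads) lies 19 mm behind it; z points along the fingers, y is the direction in which the jaws open and shut (so a half turn about z gives the same grasp; the last joint's range is limited). The gripper opens to 85 mm and grips with 20 to 120 N. Pads are 22 mm wide; open, the fingers measure 114 mm over their backs; the gripper's body (76 mm by 85 mm) begins 54 mm behind the grasp point. The pads swing forward as they close: fully open they stand 13 mm farther back than shut.
Start: joints at [-1.221, 0.353, 1.633, -0, 1.155, -0.002], TCP at [0.215, -0.587, 0.209] pointing down, gripper open.
Joint ranges: [-2.63, 2.63], [-0.92, 2.1], [0.06, 2.66], [-1.3, 4.44], [0, 2.69], [-3.02, 3.02]. Speed limits (rad/s): [2.22, 2.22, 2.79, 3.14, 3.14, 3.14].

INTERFACE

Orientations are given as a 3x3 rotation matrix whose columns are the frame's x, y, z axes.
In Python, from cell import arm gives the robot as it stands. The module is installed in compiled form; this text tells all that it offers.
- The arm moves only by the tool play_rows, never from a script. Its argument "targets" is text: rows parted by semicolons, each of 6 numbers parted by spaces: the shift along the world's x, y, z in m, then the turn, a rotation vector about the world's x, y, z in rad. In form: x y z rx ry rz; .... A call has exactly 10 rows; each row shifts and turns the commanded pose from where the row before left it; what a row does not reach is not made up. A row lasts 1/8 s, in which the tool goes at most 62.5 mm and 10.7 degrees, less where a joint would pass 70% of its speed; a pose out of reach is approached as far as the arm can. A call with a gripper value outside its range is refused whole. "hand" is the finger opening in m, from 0 to 0.0854, set as the call begins (left out, the last holds). The fingers move at their own pace and stop on an object; the grip force is fixed at half the most. Time passes only in rows, so rows that do not move let the fingers close, or fill a call up. It gives the time, the measured TCP pose, the force and the opening at its end, in the units of the state.
- arm.state(): the state, without advancing time (a new reading comes with each control period).
- arm.get_image(name): name is "side" or "top" or "wrist"; returns a dict with "color" (480x640x3 uint8, red, green, blue), "intrinsics" (3x3 intrinsics, pixels), "eye" and "attitude" of the camera in the world. Camera axes: x right, y up, looking along -z (the intrinsics and any distortion apply to the point x, -y, -z); pixel columns grow to the right and rows downward; lengths in m; the calibration is good to about 2 mm. A picture is of the moment at which its call begins. There is no depth.
- arm.job_done(): hands the job in, once; it reports no verdict.
Trained networks look in the newest picture that a camera, given by its name, has taken for a name from the list of things; names that differ only in an ending like _2 or _b are one class to them, and where a whole thing is asked for, a point or a joint stands for the part that bears it (a point fixed in the world has none). Each returns a list of dicts, best first, with "p" (0 to 1); they miss things now and then, are a little off and sometimes report something else, mostly with a low value. They report only what shows in the picture. A call takes as long as a camera call. They do not tell look-alikes from the thing itself.
- arm.regions_of(camera, thing): "mask" (480x640 bool, what is visible of it) and "position" ([column, row] in pixels, amid what is visible of it).
The state is a dict: "t": time; "joint_positions": joint angles; "qvel": joint speeds; "joint_torque": joint torques, N m; "ee_pos": TCP position; "orientation": TCP orientation; "force": force on the tool from outside, world axes, zero at the start; "wrist_torque": the same for the moment, N m; "width": opening from 0.0 (shut) to 1.0 (fully open).
Only numpy, scipy, OpenCV 4.12 (cv2) and the standard library are available. Lean on these libraries where they do the work, as an engineer would, in place of code of your own. Each camera call takes 0.05 s, during which the arm holds its last target.

TASK

Press the thumb plate of the ratchet pawl down until the pawl is free of the teeth, then push the hold-down arm down by its crossbar until its rubber pad rests on the wooden slat in the jig. Only press and push, lifting nothing: do not force the arm down against the engaged pawl, leave the pawl pressed free, and leave the slat and the things around the fixture where they are.

Things in the scene. Friction and masses are not known exactly. Their poses are not given: they have to be found in the camera images.
- fixture: steel hold-down fixture fixed to the bench; bed plate 400 x 130 x 12 mm (local x -230 to +170, y -65 to +65). Its origin is on the bench under the arm's axle; x runs from the arm side (-x: jig, slat, arm) to the pawl side (+x), z is up. The axle is parallel to local y, 100 mm above the origin; it lies between two 10 mm wide green posts (tops at 118 mm) and carries a toothed steel quadrant, 66 mm radius over the teeth. The jig, 50 mm high, is centred at local x -110
- bar_centre (a point): centre of the arm's black crossbar, a round bar of 26 mm diameter, 100 mm long, parallel to the fixture's y. The bar lies 201 mm from the axle on the -x side; the arm is a 16 mm steel rod from the axle to the middle of the bar. At the start the bar stands about 270 to 280 mm above the bench; lowered it is at 120 mm above the bench, 200 mm from the axle. It travels on a circle about the axle
- holddown (a joint): angle of the hold-down arm in rad: 0 fully raised, growing as the arm swings down; the pad (24 x 30 mm, 110 mm from the axle) meets the slat at 1.00. It starts between 0 and 0.09. The hinge is stiff (0.8 N m): the arm stays where it is left, and about 5 to 9 N straight down on the bar moves it once the pawl is free. With the pawl engaged it has only about 0.03 to 0.12 rad of downward play; some three teeth pass the pawl on the way down
- thumb_plate (a point): middle of the upper face of the pawl's thumb plate, a steel plate 34 (local x) x 32 x 6 mm at the fixture's +x end, 89 mm above the bench and 142 mm from the axle, tilted 0.2 rad up at its outer end; below it the space is free. It swings down about 39 mm, moving about 8 mm outwards (+x), about the pawl pivot at local x 56, z 45 mm
- pawl (a joint): angle of the pawl in rad: 0 engaged (nose between the teeth), growing as the thumb plate is pressed down; the nose is free of the teeth from about 0.20, the end stop is at 0.40. Stiff pivot: it needs 2 to 4 N on the plate and stays where it is left
- slat: loose wooden slat 30 x 240 x 18 mm lying along the fixture's y in the jig, under the pad; origin at the centre of its underside, 40 mm above the bench
- jar: bystander: glass jar with steel lid, 56 mm diameter, 75 mm high, standing beside the pawl side of the fixture; origin at the centre of its underside
- offcut: bystander: dark wooden block 60 x 45 x 35 mm beside the jig; origin at the centre of its underside
- hammer: bystander: hammer lying on the bench to the robot's right
- carton: bystander: cardboard carton 80 x 110 x 150 mm standing to the right of the fixture; origin at the centre of its underside
Things that resemble listed ones, but are neither listed nor needed, are in the scene too. What is meant by the slat is not red, and is the larger of those in its own colour.

How it is judged:
By the outcome, as a careful person would: the job done as asked, in the order asked, and still so for the second after the job is handed in, with the robot touching nothing.
It also fails if it takes over 40 s, if anything falls off the work surface, if the arm or the gripper's body presses on something with over 40 N, if the wrist force passes 120 N, or if a joint passes its speed limit or range.

## Working session

There is one attempt and no reset: what is moved stays moved. The work goes in short steps, Python scripts to look and compute and a tool call to move; the robot and the scene stay as the last step left them, time stands still between calls to the robot, and variables do not carry over. Pictures are saved under pics/ and viewed, and the job is handed in when it is done.

Besides the shell and the picture viewer there is one more tool, called after ">>>" by a JSON object that holds its "name" and its "arguments". play_rows: Moves the arm, as the interface text tells. Its arguments: {"type":"object","properties":{"targets":{"type":"string"},"hand":{"type":"number"}},"required":["targets"]}

```bash
mkdir -p pics; cat > h.py <<'E'
import numpy as np, cv2
from cell import arm
def snap(n,f):
    im=arm.get_image(n); cv2.imwrite('pics/'+f,im['color'][:,:,::-1]); return im
def ray(im,px):
    K=np.array(im['intrinsics']);p=np.linalg.inv(K)@[px[0],px[1],1]
    R=np.array(im['attitude']); d=R@np.array([p[0],-p[1],-p[2]]); return np.array(im['eye']),d/np.linalg.norm(d)
def onz(im,px,z):
    e,d=ray(im,px); return e+d*(z-e[2])/d[2]
def proj(im,P):
    P=np.atleast_2d(P);R=np.array(im['attitude']);c=(P-np.array(im['eye']))@R
    q=np.c_[c[:,0],-c[:,1],-c[:,2]]@np.array(im['intrinsics']).T; return q[:,:2]/q[:,2:]
E
python3 - <<'E'
from h import *
for n in ['side','top','wrist']:
    im=snap(n,n+'0.png'); print(n,im.keys(),im['eye'],im['intrinsics'],np.round(im['attitude'],3).tolist())
    for t in ['fixture','bar_centre','thumb_plate','slat','jar','offcut','carton','hammer']:
        try: print(t,[(round(r['p'],2),np.round(r['position']).tolist(),int(r['mask'].sum())) for r in arm.regions_of(n,t)])
        except Exception as e: print(t,e)
print(arm.state())
E
```

```text
side dict_keys(['color', 'intrinsics', 'eye', 'attitude']) [0.42351375 0.90952291 0.7823959 ] [[480.20681867   0.         315.16004071]
 [  0.         480.20681867 243.75500741]
 [  0.           0.           1.        ]] [[-0.995, 0.065, -0.082], [-0.104, -0.53, 0.841], [0.011, 0.845, 0.534]]
fixture [(0.64, [312.0, 320.0], 6743), (0.59, [301.0, 254.0], 94)]
bar_centre [(0.78, [313.0, 250.0], 1268)]
thumb_plate [(0.65, [280.0, 206.0], 1729)]
slat [(0.89, [319.0, 332.0], 1542), (0.62, [408.0, 396.0], 966), (0.62, [240.0, 450.0], 1035), (0.43, [310.0, 320.0], 6696)]
jar [(0.86, [249.0, 300.0], 736)]
offcut [(0.7, [255.0, 382.0], 807)]
carton [(0.96, [283.0, 208.0], 1675)]
hammer [(0.78, [385.0, 228.0], 632)]
top dict_keys(['color', 'intrinsics', 'eye', 'attitude']) [ 0.39330919 -0.00929047  1.68059385] [[567.36934629   0.         315.11308084]
 [  0.         567.36934629 240.62978219]
 [  0.           0.           1.        ]] [[0.025, 0.997, -0.066], [-1.0, 0.024, -0.009], [-0.008, 0.067, 0.998]]
fixture [(0.67, [305.0, 236.0], 5825)]
bar_centre [(0.61, [282.0, 230.0], 904)]
thumb_pla
[... 822 characters left out ...]
0,  1.10067435e-05,
        1.15519167e+00, -2.37913375e-03]), 'qvel': array([-0.00145581, -0.00067787, -0.00118767, -0.00032295, -0.00017284,
       -0.00044422]), 'joint_torque': array([-8.28690336e-04, -6.05176520e+01, -3.42437840e+01, -4.09928680e-05,
        1.12094182e-03, -2.71005950e-05]), 'ee_pos': array([ 0.21536616, -0.58671076,  0.2093508 ]), 'orientation': array([[ 9.38763479e-01,  3.44562230e-01, -8.92019389e-06],
       [ 3.44562230e-01, -9.38763478e-01,  5.38979510e-05],
       [ 1.01972459e-05, -5.36709899e-05, -9.99999999e-01]]), 'force': array([0.45734998, 0.906272  , 0.12016328]), 'wrist_torque': array([-0.02023169, -0.04991995, -0.10056845]), 'width': 1.0011881411981494}
```

View pics/side0.png

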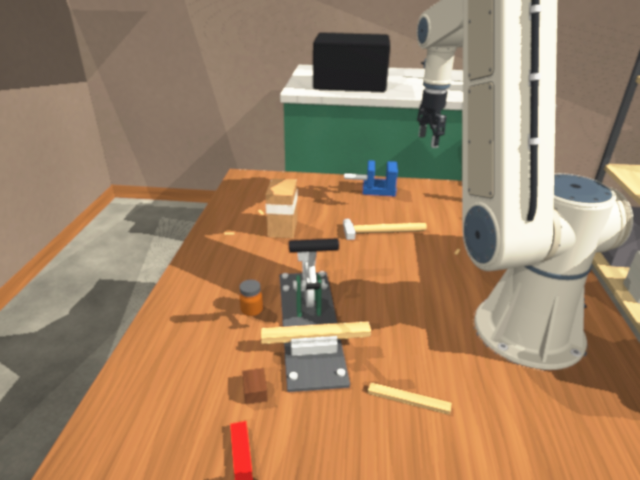

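View pics/top0.png

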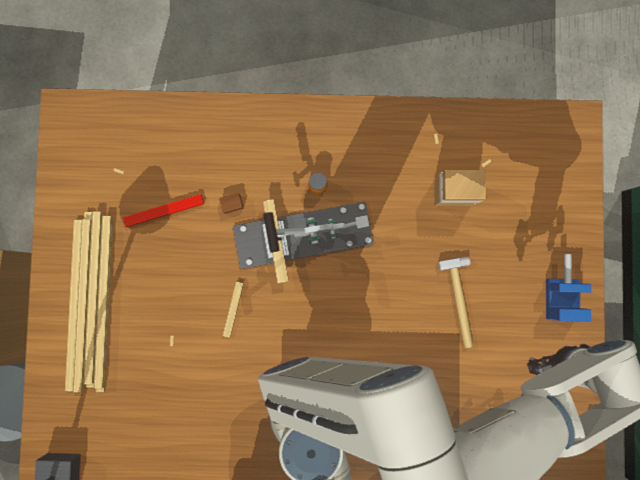

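```bash
python3 -c "
import cv2
a=cv2.imread('pics/top0.png')[150:350,140:400];cv2.imwrite('pics/topz.png',cv2.resize(a,None,fx=3,fy=3,interpolation=2))
a=cv2.imread('pics/side0.png')[200:400,190:450];cv2.imwrite('pics/sidez.png',cv2.resize(a,None,fx=3,fy=3,interpolation=2))"
```

```text
(no output)
```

View pics/topz.png

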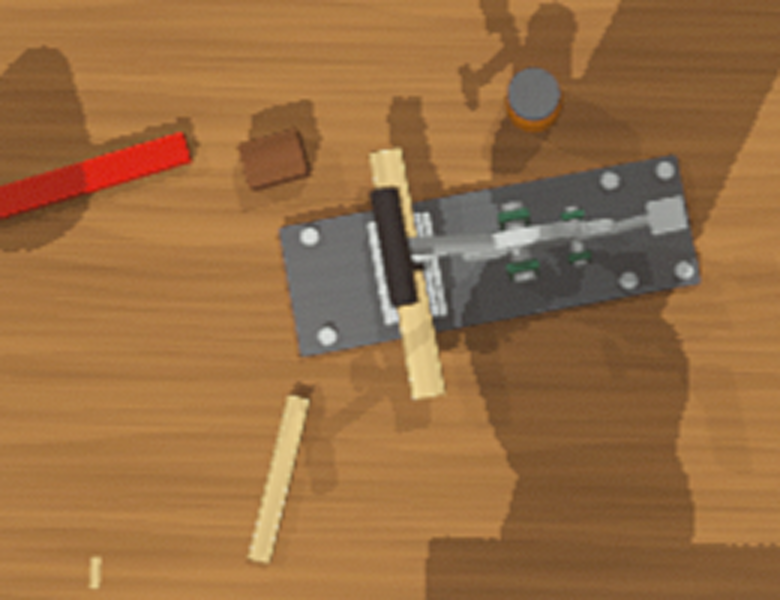

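View pics/sidez.png

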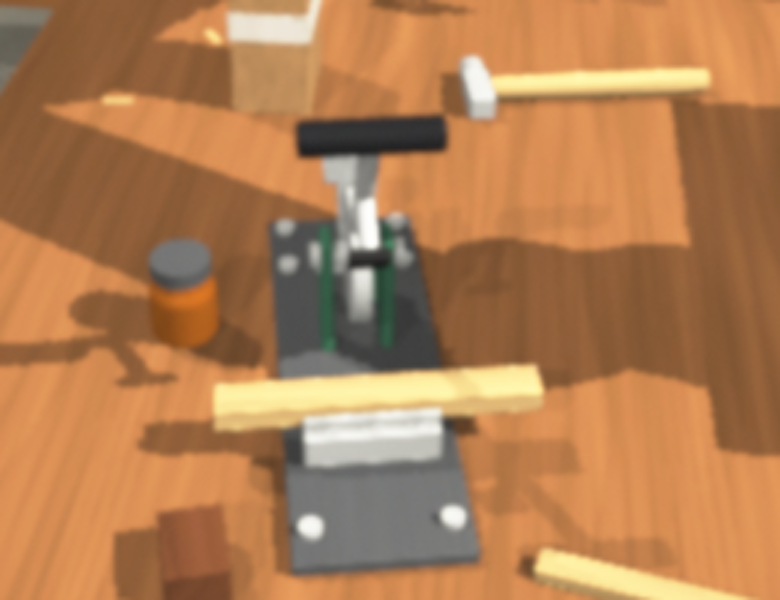

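```bash
cat > fit.py <<'E'
from h import *
from scipy.optimize import least_squares
def loc(X,p):
    c,s=np.cos(p[2]),np.sin(p[2]);X=np.atleast_2d(X)
    return np.c_[p[0]+c*X[:,0]-s*X[:,1],p[1]+s*X[:,0]+c*X[:,1],X[:,2]]
def bar(a): return [-.201*np.cos(a),0,.1+.201*np.sin(a)]
E
python3 - <<'E'
from fit import *
top=snap('top','t1.png');side=snap('side','s1.png')
B=np.array([[-.23,.065,.012],[-.23,-.065,.012],[.17,-.065,.012],[.17,.065,.012]])
tp=np.array([[281,227],[300,356],[699,286],[677,155]])/3+[140,150]-.33
sp=np.array([[292,573],[480,558],[412,217],[272,220]])/3+[190,200]-.33
th=np.array([666,215])/3+[140,150]-.33
tb=np.array([395,246])/3+[140,150]-.33; sb=np.array([372,136])/3+[190,200]-.33
P_th=[.1415,0,.089]
def r(p):
    Bt=bar(p[3])
    return np.concatenate([(proj(top,loc(B,p))-tp).ravel(),(proj(side,loc(B,p))-sp).ravel(),
      (proj(top,loc(P_th,p))-th).ravel(),(proj(top,loc(Bt,p))-tb).ravel(),(proj(side,loc(Bt,p))-sb).ravel()])
s=least_squares(r,[.4,0,-1.4,1.05],loss='soft_l1');p=s.x
print(p,'\n',np.round(s.fun.reshape(-1,2),1).tolist())
np.save('p.npy',p)
c=np.load('p.npy')
for n,X in [('thumb',P_th),('bar',bar(p[3])),('bardown',[-.2,0,.12]),('origin',[0,0,0])]: print(n,loc(X,p).round(4))
print('jar',onz(top,[318,181],.075),'carton',onz(top,[465,185],.15))
print('ex',np.cos(p[2]),np.sin(p[2]))
print(loc([.08,0,0],p), onz(top,[318,181],.075))
E
```

```text
[ 0.52474184  0.01459805 -1.36937746  1.04556031] 
 [[-1.4, 0.4], [-0.4, 0.7], [0.5, 0.1], [-0.2, 0.6], [-0.9, -1.4], [-0.2, -0.7], [-0.4, -0.4], [-1.1, 0.8], [-0.1, 1.3], [-0.1, 0.8], [-0.5, -0.1]]
thumb [[ 0.5531 -0.124   0.089 ]]
bar [[0.5046 0.1133 0.2739]]
bardown [[0.4847 0.2106 0.12  ]]
origin [[0.5247 0.0146 0.    ]]
jar [0.67091799 0.00148381 0.075     ] carton [ 0.65630595 -0.39843831  0.15      ]
ex 0.200059717402918 -0.9797837054537417
[[ 0.54074662 -0.06378465  0.        ]] [0.67091799 0.00148381 0.075     ]
```

>>> {"name": "play_rows", "arguments": {"targets": "0.03 0.041 0 0 0 -0.014;0.03 0.041 0 0 0 -0.014;0.03 0.041 0 0 0 -0.014;0.03 0.041 0 0 0 -0.014;0.03 0.041 0 0 0 -0.014;0.03 0.041 0 0 0 -0.014;0.03 0.041 0 0 0 -0.014;0.03 0.041 0 0 0 -0.014;0.03 0.041 0 0 0 -0.014;0.03 0.041 0 0 0 -0.014", "hand": 0}}

```text
t: 2.7
ee_pos: [0.5163, -0.1753, 0.2096]
orientation: [[0.978, 0.21, 0.001], [0.21, -0.978, -0.0], [0.0, 0.0, -1.0]]
force: [0.4, 0.0, 0.8]
width: -0.0
```

>>> {"name": "play_rows", "arguments": {"targets": "0.009 0.0128 0 0 0 0;0.009 0.0128 0 0 0 0;0.009 0.0128 0 0 0 0;0.0095 0.0129 0 0 0 0;0 0 -0.018 0 0 0;0 0 -0.018 0 0 0;0 0 -0.018 0 0 0;0 0 -0.018 0 0 0;0 0 -0.016 0 0 0;0 0 0 0 0 0"}}

```text
t: 3.95
ee_pos: [0.5508, -0.1253, 0.1198]
orientation: [[0.978, 0.21, -0.003], [0.21, -0.978, 0.001], [-0.002, -0.001, -1.0]]
force: [-0.0, -0.5, 0.6]
width: 0.002
```

```bash
python3 - <<'E'
from fit import *
p=np.load('p.npy')
for n in ['side','top','wrist']:
    im=snap(n,n+'2.png');q=proj(im,loc([.1415,0,.089],p))[0];print(n,q)
    for r in arm.regions_of(n,'thumb_plate')[:2]: print(r['p'],r['position'],r['mask'].sum())
    if n=='wrist':
        for X in [[.1415-.017,.016,.089-.0034],[.1415+.017,.016,.089+.0034],[.1415+.017,-.016,.089+.0034],[.1415-.017,-.016,.089-.0034]]: print(proj(im,loc(X,p)).round(0))
print(arm.state()['ee_pos'])
E
```

```text
side [303.80283206 255.04391945]
0.53 [313.3, 247.2] 1265
top [361.53705539 222.64197055]
wrist [319.27972043 260.11416179]
0.84 [286.7, 252.2] 6156
[[291. 232.]]
[[349. 236.]]
[[348. 288.]]
[[291. 283.]]
[ 0.55236395 -0.12552429  0.12207666]
```

View pics/wrist2.png

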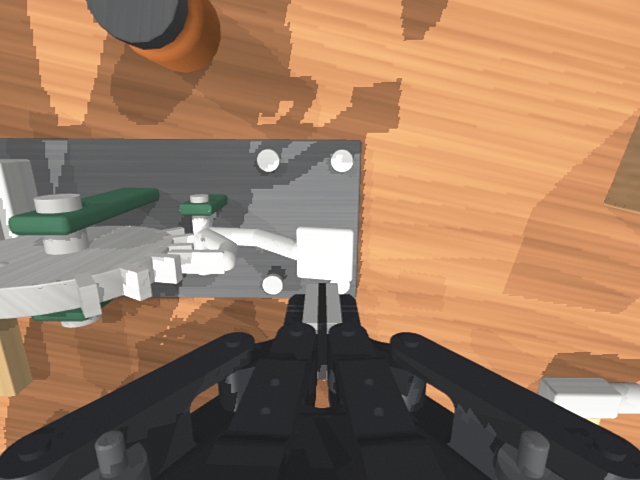

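View pics/side2.png

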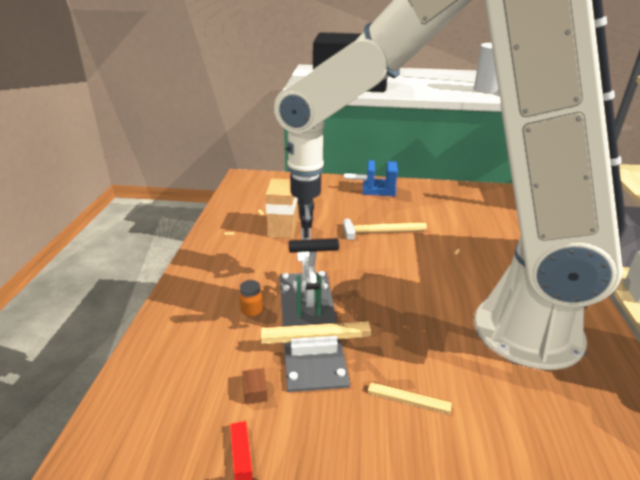

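```bash
python3 - <<'E'
from fit import *
p=np.load('p.npy')
im=snap('wrist','w3.png')
P=onz(im,[325,254.5],.089);print(P, arm.state()['ee_pos'], proj(im,arm.state()['ee_pos']))
# bed corners in wrist at z=.012
for px,X in [([361,141],[.17,.065,.012]),([357,297],[.17,-.065,.012])]: print(onz(im,px,.012),loc(X,p))
E
```

```text
[ 0.55710727 -0.12658242  0.089     ] [ 0.55227481 -0.1254957   0.12201022] [[321.45093987 283.88791597]]
[ 0.62516214 -0.1401106   0.012     ] [[ 0.62243793 -0.1389613   0.012     ]]
[ 0.50056365 -0.16734392  0.012     ] [[ 0.49506605 -0.16496907  0.012     ]]
```

>>> {"name": "play_rows", "arguments": {"targets": "0.004 -0.001 -0.01 0 0 0;0 0 -0.01 0 0 0;0 0 -0.01 0 0 0;0 -0.001 -0.004 0 0 0;0 -0.001 -0.004 0 0 0;0 -0.001 -0.004 0 0 0;0.001 -0.001 -0.004 0 0 0;0 -0.001 -0.004 0 0 0;0 -0.001 -0.004 0 0 0;0 0 0 0 0 0"}}

```text
t: 5.55
ee_pos: [0.5568, -0.1325, 0.0672]
orientation: [[0.978, 0.21, -0.0], [0.21, -0.978, 0.0], [-0.0, -0.0, -1.0]]
force: [0.4, -0.8, 0.0]
width: -0.001
```

```bash
python3 - <<'E'
from fit import *
snap('wrist','w4.png')
s=arm.state();print(s['ee_pos'],s['force'])
E
```

```text
[ 0.55674082 -0.13240167  0.06724294] [0.06794895 0.32993661 0.03465433]
```

View pics/w4.png

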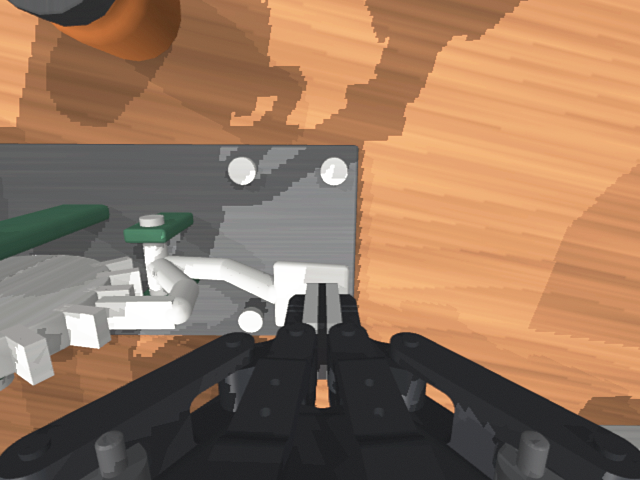

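>>> {"name": "play_rows", "arguments": {"targets": "0 0 -0.002 0 0 0;0 -0.001 -0.002 0 0 0;0 0 -0.002 0 0 0;0 0 -0.0015 0 0 0;0 0 0 0 0 0;0 0 0.01 0 0 0;0 0 0.015 0 0 0;0 0 0.025 0 0 0;-0.003 0.015 0.045 0 0 0;-0.008 0.035 0.045 0 0 0"}}

```text
t: 6.85
ee_pos: [0.546, -0.0837, 0.2022]
orientation: [[0.978, 0.209, 0.001], [0.209, -0.978, -0.0], [0.001, 0.0, -1.0]]
force: [1.6, -0.1, 0.1]
width: -0.005
```

```bash
python3 - <<'E'
from fit import *
p=np.load('p.npy')
im=snap('wrist','w5.png');snap('side','s5.png')
s=arm.state();print(s['ee_pos'],s['force'])
for th in [0,.1,.2,.3,.35,.4]:
    a=np.arctan2(.044,.0856)-th; r=.09625
    L=[];t=.2-th
    for u,v in [(-.017,.016),(.017,.016),(.017,-.016),(-.017,-.016)]:
        L.append([.056+r*np.cos(a)+u*np.cos(t),v,.045+r*np.sin(a)+u*np.sin(t)])
    print(th,proj(im,loc(L,p)).round(0).tolist())
E
```

```text
[ 0.54805509 -0.08156684  0.20597851] [-0.31084048 -0.37807946  0.04001064]
0 [[352.0, 209.0], [395.0, 211.0], [392.0, 250.0], [351.0, 247.0]]
0.1 [[356.0, 208.0], [397.0, 209.0], [395.0, 246.0], [354.0, 245.0]]
0.2 [[358.0, 206.0], [399.0, 206.0], [396.0, 243.0], [357.0, 242.0]]
0.3 [[360.0, 205.0], [398.0, 204.0], [396.0, 239.0], [359.0, 240.0]]
0.35 [[361.0, 204.0], [398.0, 203.0], [395.0, 237.0], [359.0, 239.0]]
0.4 [[361.0, 203.0], [397.0, 202.0], [394.0, 236.0], [360.0, 238.0]]
```

View pics/w5.png

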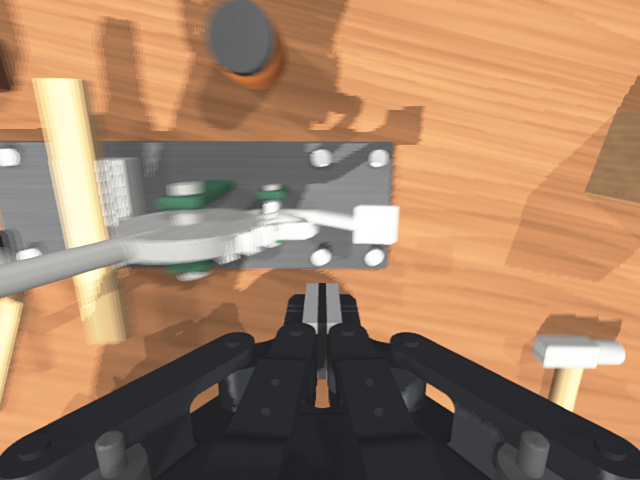

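>>> {"name": "play_rows", "arguments": {"targets": "0 0 0.03 0 0 0;0 0 0.03 0 0 0;0 0 0.03 0 0 0;0 0 0.03 0 0 0;0 0 0 0 0 0;0 0 0 0 0 0;0 0 0 0 0 0;0 0 0 0 0 0;0 0 0 0 0 0;0 0 0 0 0 0"}}

```text
t: 8.2
ee_pos: [0.5458, -0.0834, 0.3197]
orientation: [[0.978, 0.21, -0.0], [0.21, -0.978, 0.0], [-0.0, -0.0, -1.0]]
force: [-0.1, -0.4, -0.3]
width: -0.001
```

```bash
python3 - <<'E'
from fit import *
p=np.load('p.npy')
im=snap('wrist','w6.png');
a=im['color'][150:300,250:430,::-1];cv2.imwrite('pics/w6z.png',cv2.resize(a,None,fx=4,fy=4,interpolation=2))
s=arm.state();print(s['ee_pos'],s['force'])
print(proj(im,loc([[.17,.065,.012],[.17,-.065,.012]],p)))
for th in [0,.1,.2,.3,.35,.4]:
    a=np.arctan2(.044,.0856)-th; r=.09625
    L=[];t=.2-th
    for u,v in [(-.017,.016),(.017,.016),(.017,-.016),(-.017,-.016)]:
        L.append([.056+r*np.cos(a)+u*np.cos(t),v,.045+r*np.sin(a)+u*np.sin(t)])
    print(th,((proj(im,loc(L,p))-[250,150])*4).round(0).tolist())
E
```

```text
[ 0.54585935 -0.0833964   0.31975854] [ 0.26992597 -0.06049137  0.14906617]
[[376.39850634 142.88877672]
 [371.48595469 239.76593481]]
0 [[375.0, 155.0], [497.0, 159.0], [491.0, 272.0], [372.0, 266.0]]
0.1 [[387.0, 151.0], [506.0, 154.0], [501.0, 264.0], [383.0, 261.0]]
0.2 [[395.0, 148.0], [512.0, 149.0], [506.0, 257.0], [392.0, 255.0]]
0.3 [[401.0, 144.0], [513.0, 144.0], [507.0, 249.0], [397.0, 250.0]]
0.35 [[403.0, 143.0], [512.0, 141.0], [507.0, 245.0], [399.0, 248.0]]
0.4 [[404.0, 141.0], [511.0, 139.0], [505.0, 242.0], [400.0, 245.0]]
```

View pics/w6z.png

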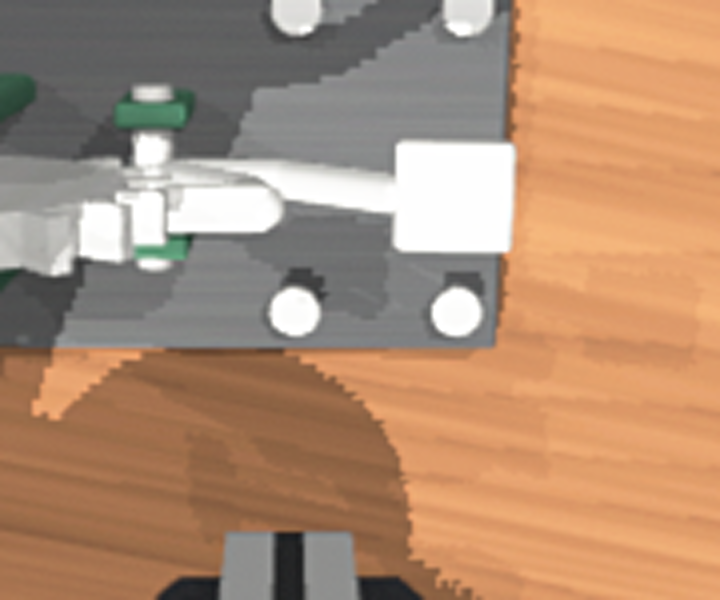

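View pics/w6.png

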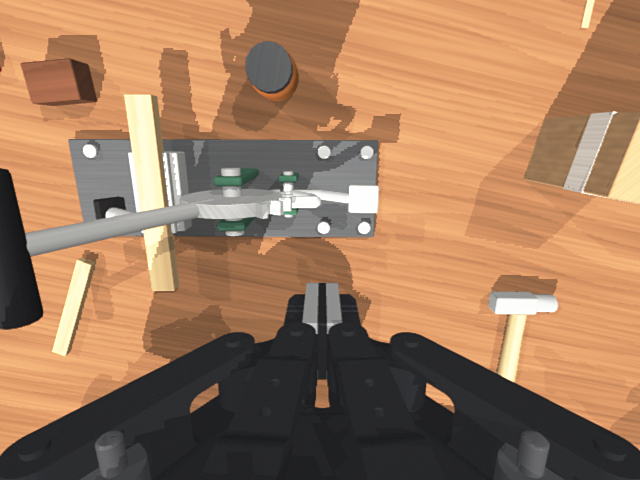

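```bash
python3 - <<'E'
from fit import *
p=np.load('p.npy')
im=snap('side','s6.png')
o=cv2.imread('pics/side0.png')
f=lambda a:cv2.resize(a[225:325,260:350],None,fx=5,fy=5,interpolation=2)
cv2.imwrite('pics/cmp.png',np.hstack([f(o),f(im['color'][:,:,::-1])])[:600,:])
for th in [0,.1,.2,.3,.4]:
    a=np.arctan2(.044,.0856)-th; r=.09625
    L=[];t=.2-th
    for u,v in [(-.017,.016),(.017,.016),(.017,-.016),(-.017,-.016)]:
        L.append([.056+r*np.cos(a)+u*np.cos(t),v,.045+r*np.sin(a)+u*np.sin(t)])
    print(th,((proj(im,loc(L,p))-[260,225])*5).round(0).tolist())
E
```

```text
0 [[191.0, 175.0], [186.0, 129.0], [247.0, 126.0], [252.0, 172.0]]
0.1 [[190.0, 182.0], [186.0, 141.0], [246.0, 138.0], [252.0, 179.0]]
0.2 [[190.0, 191.0], [186.0, 154.0], [245.0, 152.0], [251.0, 188.0]]
0.3 [[190.0, 200.0], [186.0, 170.0], [245.0, 167.0], [251.0, 197.0]]
0.4 [[190.0, 211.0], [186.0, 186.0], [245.0, 183.0], [250.0, 208.0]]
```

View pics/cmp.png

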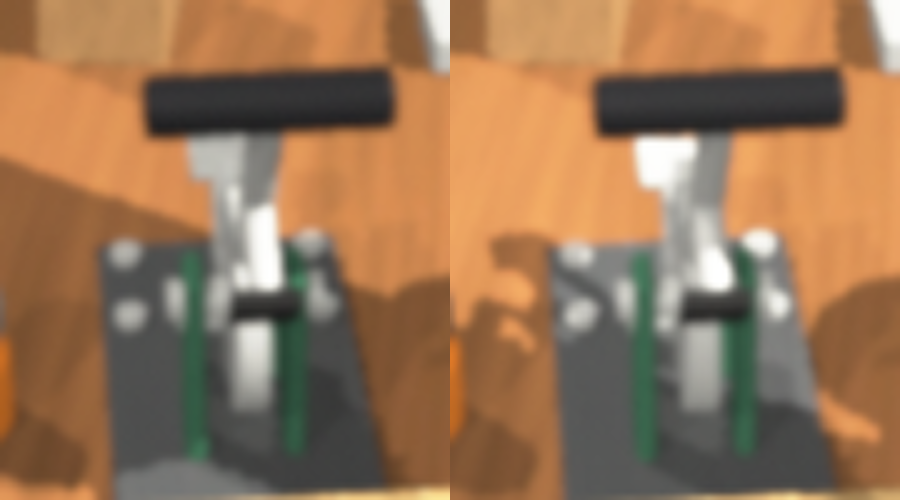

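```bash
python3 - <<'E'
from fit import *
p=np.load('p.npy')
im=arm.get_image('wrist');s=arm.state()
Ro=np.array(s['orientation']);eo=np.array(im['eye'])-s['ee_pos']
im4=dict(im); im4['eye']=eo+np.array([.55674,-.1324,.06724])
print('tcp',proj(im4,[.55674,-.1324,.06724]), 'bed',proj(im4,loc([[.17,.065,.012],[.17,-.065,.012]],p)))
for th in [0,.1,.2,.3,.4]:
    a=np.arctan2(.044,.0856)-th; r=.09625
    L=[];t=.2-th
    for u,v in [(-.017,.016),(.017,.016),(.017,-.016),(-.017,-.016)]:
        L.append([.056+r*np.cos(a)+u*np.cos(t),v,.045+r*np.sin(a)+u*np.sin(t)])
    print(th,((proj(im4,loc(L,p)))).round(0).tolist())
a=cv2.imread('pics/w4.png')[200:350,220:400];cv2.imwrite('pics/w4z.png',cv2.resize(a,None,fx=4,fy=4,interpolation=2))
E
```

```text
tcp [[321.55507945 283.75634593]] bed [[355.06675643 150.81877985]
 [348.45656083 340.62541774]]
0 [[264.0, 270.0], [340.0, 277.0], [339.0, 343.0], [267.0, 335.0]]
0.1 [[275.0, 265.0], [348.0, 268.0], [346.0, 331.0], [276.0, 327.0]]
0.2 [[283.0, 260.0], [353.0, 260.0], [351.0, 320.0], [284.0, 319.0]]
0.3 [[289.0, 255.0], [356.0, 253.0], [353.0, 310.0], [290.0, 312.0]]
0.4 [[293.0, 250.0], [355.0, 246.0], [353.0, 300.0], [294.0, 305.0]]
```

View pics/w4z.png

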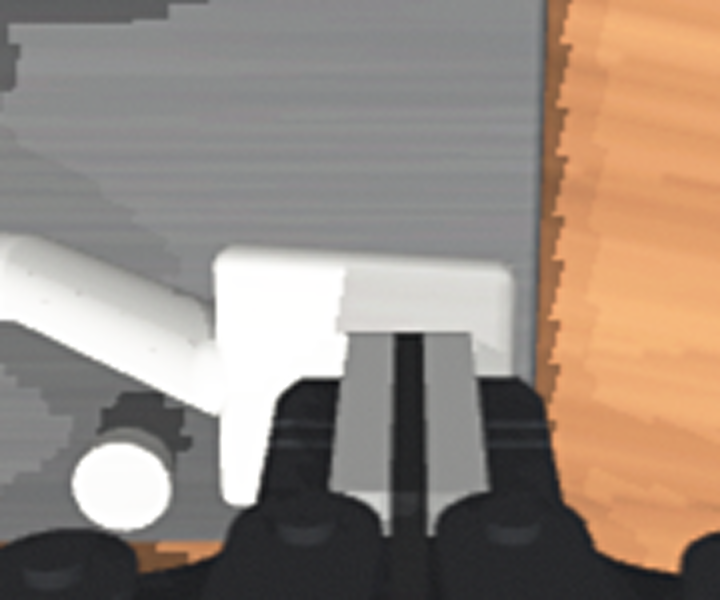

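```bash
python3 - <<'E'
from fit import *
im=arm.get_image('wrist');s=arm.state();R=np.array(s['orientation']);t=np.array(s['ee_pos'])
for dz in [0,-.01,-.015,-.02,-.025,-.03]:
    print(dz,[proj(im,t+R@[x,0,dz])[0].round(1).tolist() for x in (-.011,0,.011)])
print(R.round(2),np.array(im['eye'])-t, s['width'],s['joint_positions'])
E
```

```text
0 [[321.6, 303.7], [321.6, 283.8], [321.5, 263.2]]
-0.01 [[321.6, 313.0], [321.5, 292.2], [321.5, 270.5]]
-0.015 [[321.5, 318.1], [321.5, 296.7], [321.5, 274.5]]
-0.02 [[321.5, 323.5], [321.5, 301.6], [321.5, 278.8]]
-0.025 [[321.5, 329.2], [321.5, 306.7], [321.5, 283.3]]
-0.03 [[321.5, 335.3], [321.5, 312.2], [321.5, 288.1]]
[[ 0.98  0.21  0.  ]
 [ 0.21 -0.98  0.  ]
 [ 0.   -0.   -1.  ]] [0.06957416 0.01477804 0.16492211] -0.0018190348694649017 [-1.54362570e-01  1.49925240e-01  1.65431780e+00  2.01772429e-05
  1.33733089e+00  1.20459737e+00]
```

>>> {"name": "play_rows", "arguments": {"targets": "0.004 -0.016 -0.02 0 0 0;0.004 -0.016 -0.03 0 0 0;0.0032 -0.0156 -0.04 0 0 0;0 0 -0.04 0 0 0;0 0 -0.04 0 0 0;0 0 -0.035 0 0 0;0 0 -0.025 0 0 0;0 0 -0.015 0 0 0;0 -0.001 -0.008 0 0 0;0 -0.001 -0.006 0 0 0"}}

```text
t: 9.65
ee_pos: [0.5576, -0.1332, 0.0611]
orientation: [[0.978, 0.21, 0.001], [0.21, -0.978, -0.0], [0.001, 0.0, -1.0]]
force: [0.5, 0.3, 0.7]
width: -0.002
```

>>> {"name": "play_rows", "arguments": {"targets": "0 0 -0.002 0 0 0;0 -0.001 -0.002 0 0 0;0 0 -0.002 0 0 0;0 0 -0.002 0 0 0;0 -0.001 -0.002 0 0 0;0 0 -0.001 0 0 0;0 0 0 0 0 0;0 0 0 0 0 0;0 0 0 0 0 0;0 0 0 0 0 0"}}

```text
t: 10.9
ee_pos: [0.5568, -0.1349, 0.0498]
orientation: [[0.978, 0.21, -0.001], [0.21, -0.978, 0.0], [-0.001, -0.0, -1.0]]
force: [0.0, -0.7, 0.5]
width: 0.0
```

```bash
cat > chk.py <<'E'
import sys
from fit import *
p=np.load('p.npy');n=sys.argv[1]
im=snap('wrist',n+'.png')
s=arm.state();print(s['t'],s['ee_pos'],s['force'])
for th in [0,.1,.2,.3,.4]:
    a=np.arctan2(.044,.0856)-th; r=.09625
    L=[];t=.2-th
    for u,v in [(-.017,.016),(.017,.016),(.017,-.016),(-.017,-.016)]:
        L.append([.056+r*np.cos(a)+u*np.cos(t),v,.045+r*np.sin(a)+u*np.sin(t)])
    print(th,((proj(im,loc(L,p))-[220,200])*4).round(0).tolist())
a=cv2.imread('pics/%s.png'%n)[200:350,220:400];cv2.imwrite('pics/%sz.png'%n,cv2.resize(a,None,fx=4,fy=4,interpolation=2))
E
python3 chk.py w7
```

```text
10.95 [ 0.55681631 -0.13490237  0.04973124] [ 0.88149978 -0.41986551 -0.1205883 ]
0 [[124.0, 342.0], [464.0, 374.0], [458.0, 667.0], [137.0, 624.0]]
0.1 [[173.0, 314.0], [502.0, 330.0], [494.0, 607.0], [183.0, 586.0]]
0.2 [[211.0, 288.0], [525.0, 291.0], [516.0, 552.0], [219.0, 549.0]]
0.3 [[240.0, 263.0], [535.0, 256.0], [526.0, 502.0], [246.0, 514.0]]
0.4 [[260.0, 240.0], [535.0, 225.0], [526.0, 458.0], [264.0, 482.0]]
```

View pics/w7z.png

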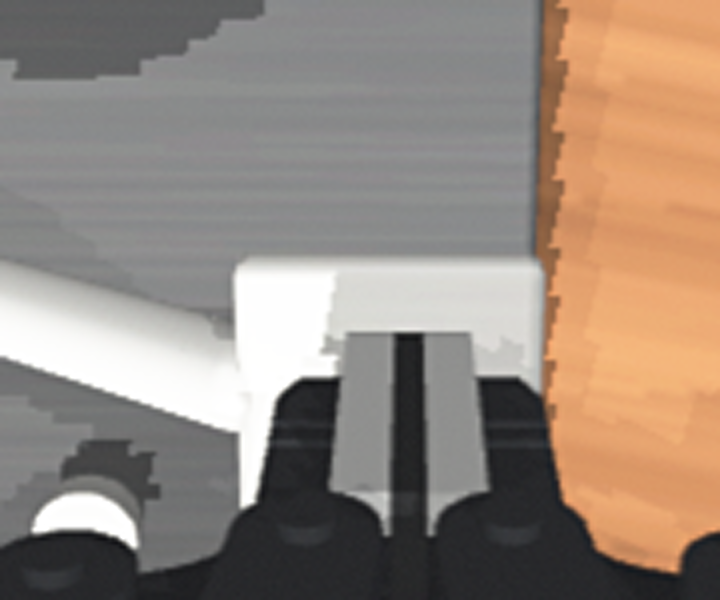

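>>> {"name": "play_rows", "arguments": {"targets": "0 -0.001 -0.002 0 0 0;0 0 -0.002 0 0 0;0 -0.001 -0.002 0 0 0;0 0 -0.002 0 0 0;0 0 -0.002 0 0 0;0 0 -0.002 0 0 0;0 0 0 0 0 0;0 0 0 0 0 0;0 0 0 0 0 0;0 0 0 0 0 0"}}

```text
t: 12.2
ee_pos: [0.5568, -0.1369, 0.0378]
orientation: [[0.978, 0.21, -0.0], [0.21, -0.978, 0.0], [-0.0, -0.0, -1.0]]
force: [0.0, -0.5, 0.1]
width: -0.002
```

```bash
python3 chk.py w8
```

```text
12.25 [ 0.55682071 -0.13687102  0.03776582] [ 0.89049835 -0.05905015  0.73954292]
0 [[77.0, 391.0], [448.0, 429.0], [441.0, 745.0], [95.0, 694.0]]
0.1 [[132.0, 359.0], [490.0, 378.0], [482.0, 674.0], [146.0, 650.0]]
0.2 [[176.0, 329.0], [515.0, 332.0], [506.0, 610.0], [187.0, 607.0]]
0.3 [[209.0, 300.0], [527.0, 291.0], [518.0, 553.0], [217.0, 567.0]]
0.4 [[231.0, 273.0], [527.0, 255.0], [519.0, 503.0], [238.0, 530.0]]
```

View pics/w8z.png

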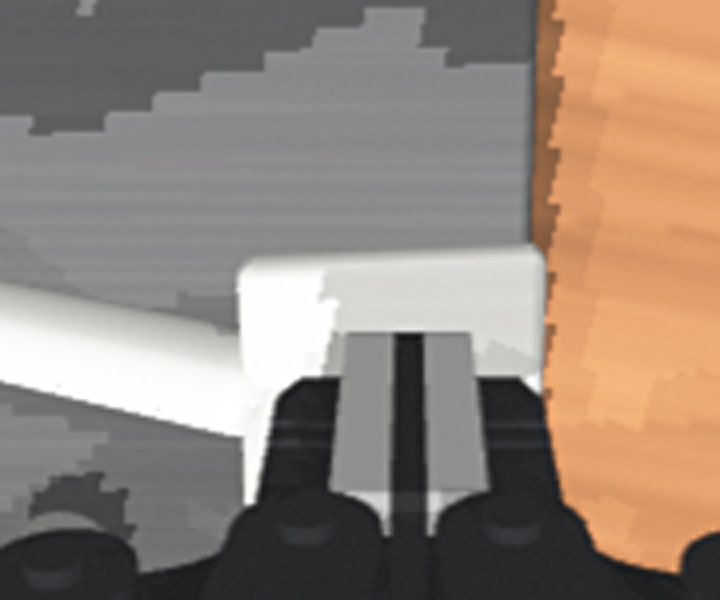

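>>> {"name": "play_rows", "arguments": {"targets": "0 0 -0.0015 0 0 0;0 0 -0.001 0 0 0;0 0 0 0 0 0;0 0 0.01 0 0 0;0 0 0.03 0 0 0;0 0 0.05 0 0 0;0 0 0.055 0 0 0;0 0 0.055 0 0 0;0 0 0.055 0 0 0;0 0 0.04 0 0 0"}}

```text
t: 13.5
ee_pos: [0.5573, -0.1369, 0.334]
orientation: [[0.978, 0.21, 0.003], [0.21, -0.978, -0.001], [0.003, 0.001, -1.0]]
force: [1.7, 0.5, -0.3]
width: -0.002
```

>>> {"name": "play_rows", "arguments": {"targets": "-0.001 0.025 0 0 0 0;-0.002 0.028 0 0 0 0;-0.004 0.032 0 0 0 0;-0.007 0.035 0 0 0 0;-0.008 0.035 0 0 0 0;-0.008 0.035 0 0 0 0;-0.008 0.03 0 0 0 0;-0.008 0.02 0 0 0 0;-0.006 0.01 0 0 0 0;0 0 0 0 0 0"}}

```text
t: 14.75
ee_pos: [0.5047, 0.1132, 0.3307]
orientation: [[0.977, 0.211, 0.0], [0.211, -0.977, 0.0], [0.0, 0.0, -1.0]]
force: [-0.6, 0.0, -0.6]
width: 0.0
```

```bash
python3 - <<'E'
from fit import *
p=np.load('p.npy')
im=snap('wrist','w9.png');sd=snap('side','s9.png')
s=arm.state();print(s['t'],s['ee_pos'],s['force'])
b=loc(bar(p[3]),p); print(b,proj(im,b),proj(im,loc(np.array([bar(p[3])]*2)+[[0,.05,0],[0,-.05,0]],p)))
o=cv2.imread('pics/side0.png')
f=lambda a:cv2.resize(a[180:330,240:370],None,fx=3,fy=3,interpolation=2)
cv2.imwrite('pics/cmp9.png',np.hstack([f(o),f(sd['color'][:,:,::-1])]))
E
```

```text
14.85 [0.50520664 0.11246786 0.33056938] [-0.16760277  0.32515276  0.12907848]
[[0.50457885 0.11334541 0.27390633]] [[321.35004948 249.46834371]] [[322.20080606 172.44218289]
 [320.59439377 317.88422051]]
```

View pics/w9.png

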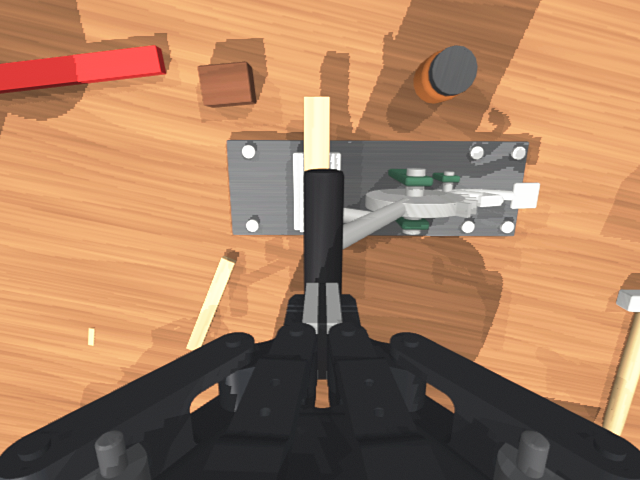

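View pics/cmp9.png

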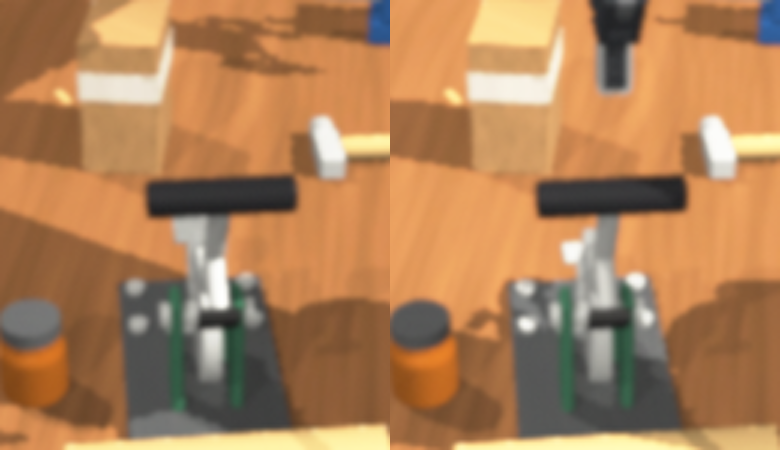

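```bash
python3 - <<'E'
from fit import *
p=np.load('p.npy')
A=np.r_[1.0456,np.linspace(1.0456,.15,19)[1:],.13,.1]
W=np.array([loc(bar(a),p)[0]+[0,0,-.008] for a in A]);print(W[0],W[-1]);
for a,w,d in zip(A[1:],W[1:],np.diff(W,axis=0)): print(round(a,3),w.round(4),d.round(4))
E
```

```text
[0.50458023 0.11333865 0.26591033] [0.48473073 0.21055071 0.11206652]
0.996 [0.5029 0.1217 0.2607] [-0.0017  0.0084 -0.0052]
0.946 [0.5012 0.1298 0.255 ] [-0.0017  0.0081 -0.0056]
0.896 [0.4996 0.1376 0.249 ] [-0.0016  0.0078 -0.006 ]
0.847 [0.4981 0.1451 0.2426] [-0.0015  0.0075 -0.0064]
0.797 [0.4966 0.1523 0.2357] [-0.0015  0.0072 -0.0068]
0.747 [0.4952 0.1591 0.2286] [-0.0014  0.0068 -0.0072]
0.697 [0.4939 0.1656 0.2211] [-0.0013  0.0065 -0.0075]
0.648 [0.4927 0.1717 0.2133] [-0.0012  0.0061 -0.0078]
0.598 [0.4915 0.1774 0.2051] [-0.0012  0.0057 -0.0081]
0.548 [0.4904 0.1827 0.1967] [-0.0011  0.0053 -0.0084]
0.498 [0.4894 0.1876 0.1881] [-0.001   0.0049 -0.0087]
0.449 [0.4885 0.1921 0.1792] [-0.0009  0.0045 -0.0089]
0.399 [0.4877 0.1961 0.17  ] [-0.0008  0.004  -0.0091]
0.349 [0.487  0.1997 0.1607] [-0.0007  0.0036 -0.0093]
0.299 [0.4863 0.2028 0.1513] [-0.0006  0.0031 -0.0095]
0.25 [0.4858 0.2054 0.1416] [-0.0005  0.0027 -0.0096]
0.2 [0.4853 0.2076 0.1319] [-0.0004  0.0022 -0.0097]
0.15 [0.485  0.2093 0.122 ] [-0.0003  0.0017 -0.0098]
0.13 [0.4849 0.2099 0.1181] [-0.0001  0.0005 -0.004 ]
0.1 [0.4847 0.2106 0.1121] [-0.0001  0.0007 -0.006 ]
```

>>> {"name": "play_rows", "arguments": {"targets": "0 0 -0.02 0 0 0;0 0 -0.02 0 0 0;0 0 -0.015 0 0 0;0 0 -0.008 0 0 0;0 0.004 -0.005 0 0 0;-0.002 0.005 -0.004 0 0 0;-0.002 0.008 -0.006 0 0 0;-0.001 0.007 -0.006 0 0 0;-0.001 0.003 -0.003 0 0 0;0 0 0 0 0 0"}}

```text
t: 16.1
ee_pos: [0.4997, 0.1419, 0.245]
orientation: [[0.978, 0.211, 0.002], [0.211, -0.978, 0.003], [0.003, -0.003, -1.0]]
force: [-2.7, 5.6, 7.2]
width: -0.001
```

```bash
python3 - <<'E'
from fit import *
p=np.load('p.npy')
im=snap('wrist','w10.png');sd=snap('side','s10.png')
s=arm.state();print(s['t'],s['ee_pos'],s['force'])
a=sd['color'][180:330,240:370,::-1];a=cv2.resize(a,None,fx=3,fy=3,interpolation=2)
b=cv2.resize(im['color'][120:345,220:440,::-1],None,fx=2,fy=2);cv2.imwrite('pics/c10.png',np.hstack([a,b]))
E
```

```text
16.2 [0.49975124 0.14174046 0.24501844] [-2.89214697  5.52318131  8.09642918]
```

View pics/c10.png

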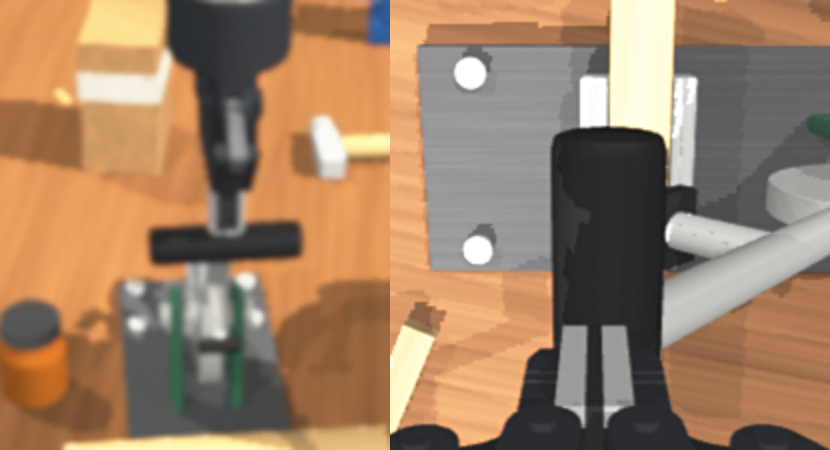

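>>> {"name": "play_rows", "arguments": {"targets": "-0.0015 0.005 -0.006 0 0 0;-0.0015 0.0065 -0.007 0 0 0;-0.0015 0.0065 -0.007 0 0 0;-0.001 0.006 -0.0075 0 0 0;-0.001 0.006 -0.008 0 0 0;-0.001 0.0055 -0.008 0 0 0;-0.001 0.005 -0.0085 0 0 0;-0.001 0.005 -0.0085 0 0 0;-0.001 0.0035 -0.007 0 0 0;0 0 0 0 0 0"}}

```text
t: 17.45
ee_pos: [0.4892, 0.1898, 0.1764]
orientation: [[0.978, 0.211, 0.001], [0.211, -0.978, 0.001], [0.002, -0.001, -1.0]]
force: [1.4, 0.7, 1.9]
width: 0.005
```

```bash
cat > c2.py <<'E'
import sys
from fit import *
n=sys.argv[1]
im=snap('wrist',n+'w.png');sd=snap('side',n+'s.png')
s=arm.state();print(s['t'],s['ee_pos'],s['force'])
a=sd['color'][210:360,240:370,::-1];a=cv2.resize(a,None,fx=3,fy=3,interpolation=2)
b=cv2.resize(im['color'][120:345,220:440,::-1],None,fx=2,fy=2);cv2.imwrite('pics/c%s.png'%n,np.hstack([a,b]))
E
python3 c2.py 11
```

```text
17.55 [0.48897459 0.18927869 0.17638753] [-0.13567163  1.66686795  1.27446811]
```

View pics/c11.png

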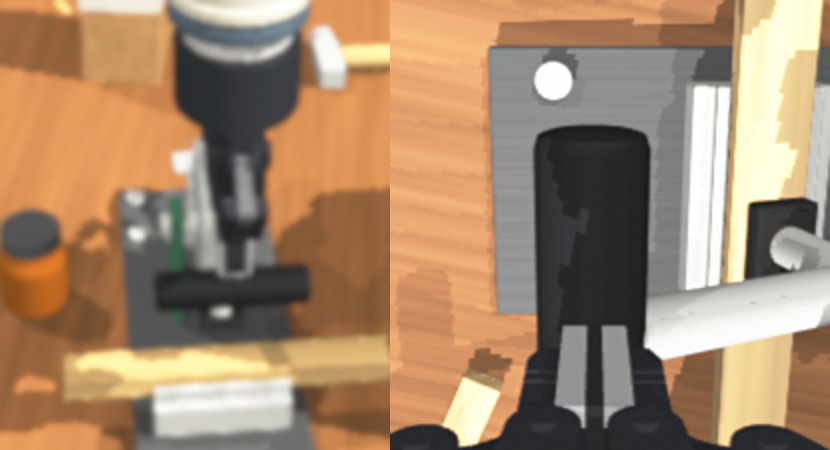

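>>> {"name": "play_rows", "arguments": {"targets": "-0.001 0.0035 -0.008 0 0 0;-0.0005 0.0035 -0.009 0 0 0;-0.0005 0.003 -0.009 0 0 0;-0.0005 0.003 -0.009 0 0 0;-0.0005 0.002 -0.008 0 0 0;-0.0005 0.002 -0.007 0 0 0;0 0.001 -0.004 0 0 0;0 0.001 -0.003 0 0 0;0 0 0 0 0 0;0 0 0 0 0 0"}}

```text
t: 18.8
ee_pos: [0.4847, 0.2078, 0.1187]
orientation: [[0.978, 0.21, -0.001], [0.21, -0.978, -0.0], [-0.001, 0.0, -1.0]]
force: [0.8, -0.6, 0.3]
width: -0.003
```

```bash
python3 c2.py 12
```

```text
18.9 [0.4849144  0.20791366 0.11887574] [-0.2593738  -0.7058174   0.52199509]
```

View pics/c12.png

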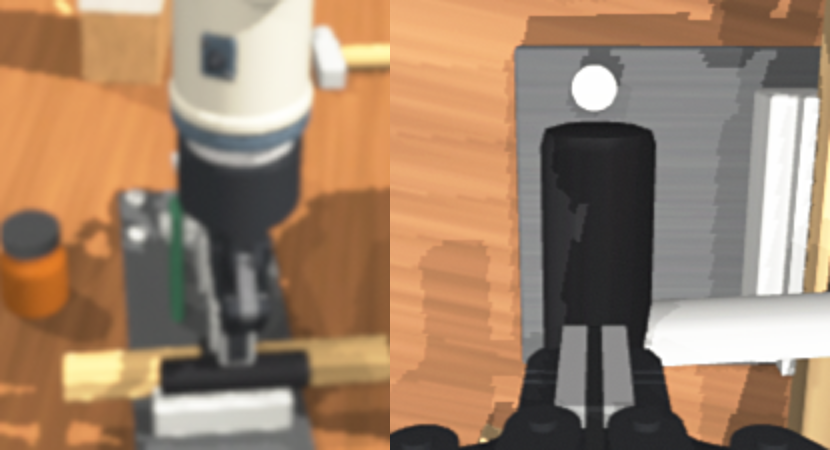

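Now press on in small steps, watching the force.

>>> {"name": "play_rows", "arguments": {"targets": "0 0.0005 -0.001 0 0 0;0 0 -0.001 0 0 0;0 0 -0.001 0 0 0;0 0 -0.001 0 0 0;0 0 -0.001 0 0 0;0 0 0 0 0 0;0 0 0 0 0 0;0 0 0 0 0 0;0 0 0 0 0 0;0 0 0 0 0 0"}}

```text
t: 20.15
ee_pos: [0.4852, 0.2084, 0.1139]
orientation: [[0.978, 0.21, 0.0], [0.21, -0.978, -0.0], [0.0, 0.0, -1.0]]
force: [0.4, 0.5, 0.5]
width: -0.002
```

>>> {"name": "play_rows", "arguments": {"targets": "0 0 -0.0005 0 0 0;0 0 -0.0005 0 0 0;0 0 -0.0005 0 0 0;0 0 -0.0005 0 0 0;0 0 -0.0005 0 0 0;0 0 -0.0005 0 0 0;0 0 0 0 0 0;0 0 0 0 0 0;0 0 0 0 0 0;0 0 0 0 0 0"}}

```text
t: 21.4
ee_pos: [0.4851, 0.2087, 0.1111]
orientation: [[0.978, 0.21, 0.0], [0.21, -0.978, 0.0], [0.0, -0.0, -1.0]]
force: [-1.3, 2.5, 5.1]
width: -0.001
```

```bash
python3 c2.py 13
```

```text
21.5 [0.48510069 0.20869673 0.11105361] [-1.53837115  2.56756214  4.60628634]
```

View pics/c13.png

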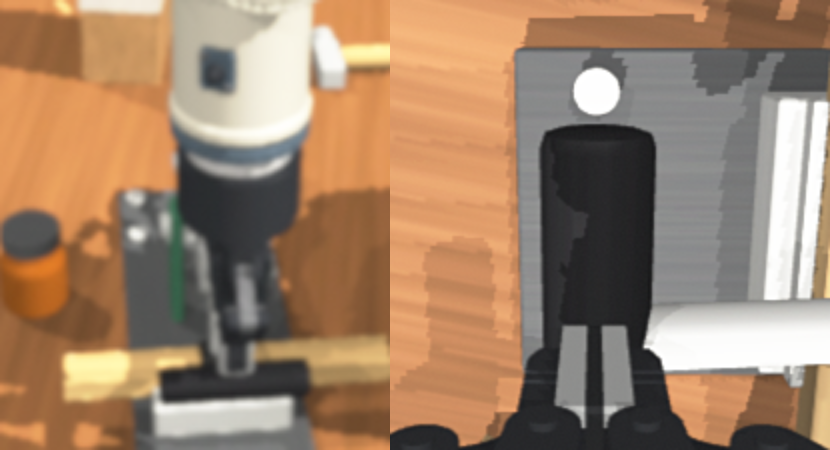

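>>> {"name": "play_rows", "arguments": {"targets": "0 0 -0.0005 0 0 0;0 0 -0.0005 0 0 0;0 0 -0.0005 0 0 0;0 0 0 0 0 0;0 0 0 0 0 0;0 0 0 0 0 0;0 0 0 0 0 0;0 0 0 0 0 0;0 0 0 0 0 0;0 0 0 0 0 0"}}

```text
t: 22.75
ee_pos: [0.4852, 0.2088, 0.1108]
orientation: [[0.978, 0.21, 0.0], [0.21, -0.978, 0.001], [0.001, -0.0, -1.0]]
force: [-6.5, 0.6, 19.7]
width: 0.002
```

Firm contact (1.5 mm commanded gave 0.3 mm motion, 20 N). Back off and look.

>>> {"name": "play_rows", "arguments": {"targets": "0 0 0.002 0 0 0;0 0 0.005 0 0 0;0 0 0.02 0 0 0;0 0 0.04 0 0 0;0 0 0.05 0 0 0;0 0 0.05 0 0 0;-0.02 0 0.04 0 0 0;-0.03 0.01 0.02 0 0 0;-0.03 0.01 0 0 0 0;0 0 0 0 0 0"}}

```text
t: 24.0
ee_pos: [0.4036, 0.2285, 0.3366]
orientation: [[0.977, 0.212, -0.0], [0.212, -0.977, -0.0], [-0.0, 0.0, -1.0]]
force: [1.8, -0.5, 0.2]
width: -0.0
```

>>> {"name": "play_rows", "arguments": {"targets": "-0.02 0.03 0 0 0 0;-0.02 0.03 0 0 0 0;-0.02 0.03 0 0 0 0;-0.02 0.03 0 0 0 0;-0.02 0.03 0 0 0 0;0 0 0 0 0 0;0 0 0 0 0 0;0 0 0 0 0 0;0 0 0 0 0 0;0 0 0 0 0 0"}}

```text
t: 25.25
ee_pos: [0.3054, 0.3781, 0.3365]
orientation: [[0.978, 0.209, 0.0], [0.209, -0.978, 0.0], [0.0, -0.0, -1.0]]
force: [-0.5, 0.5, 0.7]
width: -0.003
```

```bash
python3 - <<'E'
from fit import *
p=np.load('p.npy')
sd=snap('side','s14.png');tp=snap('top','t14.png')
s=arm.state();print(s['t'],s['ee_pos'],s['force'])
cv2.imwrite('pics/c14.png',np.hstack([cv2.resize(sd['color'][220:420,220:420,::-1],None,fx=2,fy=2,interpolation=2),cv2.resize(tp['color'][150:350,200:400,::-1],None,fx=2,fy=2,interpolation=2)]))
for im in (sd,tp):
  for a in (.08,.1,.12,.15): print(a,proj(im,loc(bar(a),p)).round(1))
for n in('side','top'):
  for r in arm.regions_of(n,'bar_centre')[:2]: print(n,r['p'],r['position'],r['mask'].sum())
E
```

```text
25.35 [0.30522732 0.37827064 0.33642089] [ 0.0049978   0.12391104 -0.29292062]
0.08 [[317.2 339.2]]
0.1 [[317.2 337.6]]
0.12 [[317.2 335.9]]
0.15 [[317.2 333.4]]
0.08 [[240.6 243.4]]
0.1 [[240.6 243.3]]
0.12 [[240.5 243.2]]
0.15 [[240.5 243. ]]
side 0.64 [313.9, 326.3] 1483
top 0.9 [272.4, 233.6] 1009
```

View pics/c14.png

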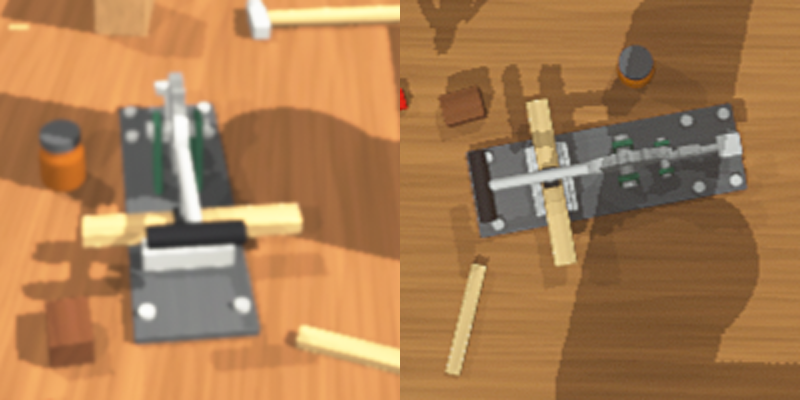

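```bash
python3 -c "
from cell import arm
print(arm.job_done())"
```

```text
the job is handed in; nothing more can be done
None
```

The job is handed in at about 25 s of the 40 s allowed. The pawl was pressed free first, then the arm was pushed down by its crossbar until its pad reached the slat.

**Pawl:** The first press stopped short, at roughly 0.1 rad. The tips of the shut fingers turned out to sit about 20 mm behind the stated TCP. I saw this in the wrist and side images before touching the arm and pressed again. The plate then fitted a pawl angle of about 0.33 rad, and it still stood low in the last side image.

**Hold-down arm:** I pushed the bar along its arc with about 8 N at most on the way. At the end, 1.5 mm of commanded travel gave only 0.3 mm of motion and about 20 N, which I take as the pad resting on the slat. After I withdrew, the bar centre in the side image was at about (318, 337). The prediction for the lowered arm is (317, 338).

**Checks that disagreed:** The wrist camera was 3–5 mm off the fit made from the other two cameras. The network's position for the bar in the last side picture was also off, because its mask included the arm.

**Surroundings:** In the last side and top pictures, the slat, jar and offcut looked to be where they were at the start. I compared only the slat's left end by pixel position. I did not specifically re-check the carton or the hammer. The robot was well clear of everything when I handed in.

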